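# Lock the ring-stacking fixture and set its nut a quarter turn off the bottom

### The arm

A 6-joint arm with a two-finger parallel gripper is mounted at the origin on the work surface. World frame = base frame: x ahead of the robot, y to its left, z up, the work surface at z = 0. Lengths are in m, angles in rad, forces in N, time in s.
With the tool pointing down it reaches from about 0.375 to 0.975 m from the base axis. Payload 3.8 kg.
Tool frame: the origin (TCP) lies midway between the tips of the shut fingers; the grasp point (between the pads) lies 19 mm behind it; x points along the fingers, y is the direction in which the jaws open and shut, and the axes are right-handed (so a half turn about x gives the same grasp; the last joint's range is limited). The gripper opens to 88 mm and grips with 3 to 60 N. Pads are 18 mm wide; open, the fingers measure 123 mm over their backs; the gripper's body (75 mm by 187 mm) begins 45 mm behind the grasp point.
Start: joints at [1.155, 0.264, 1.604, -0, 1.274, -0.037], TCP at [0.25, 0.627, 0.239] pointing down, gripper open.
Joint ranges: [-2.63, 2.63], [-0.94, 2.18], [0.31, 2.57], [-1.31, 4.45], [0, 2.66], [-2.55, 2.55]. Speed limits (rad/s): [2.57, 2.57, 3.14, 3.14, 3.14, 3.14].

### API

Orientations are given as a rotation vector (axis times angle).
In Python, from cell import manip, inverse_kinematics, cams, order gives the robot as it stands. Calls block until the motion is done:
- manip.move_pose(position, orientation): joint-space move of the TCP to a pose.
- manip.move_linear(position, rate=0.15, rot=None): straight line of the TCP; rot=None keeps the orientation; rate is the mean speed in m/s.
- manip.set_joints(angles): joint-space move.
- manip.set_gripper(opening, force=None): finger opening in m; force is the grip in N (None keeps the last); returns when the fingers have stopped.
- manip.dwell(seconds).
- inverse_kinematics(position, orientation): joint angles nearest the present ones, or None.
- manip.state(): the state.
- cams.capture(name): name is "scene" or "top" or "wrist"; returns a dict with "image" (400x640x3 uint8, blue, green, red), "z_map" (400x640 float32, m along the optical axis (not along the pixel's ray), 0 where there is no reading), "intrinsics" (3x3 intrinsics, pixels), "k1" (the pictures are not rectified: a ray, as slopes to the right and down, at radius r is drawn at 1 + k1 r^2 times it, then the intrinsics apply), "position" and "orientation" of the camera in the world; the wrist camera has in their place "T_tool_cam" (4x4, takes a point from camera to tool coordinates, whose origin is the TCP and whose axes are the tool frame's). Camera axes: x right, y down, z forward; pixel columns grow to the right and rows downward; lengths in m; the calibration is good to about 2 mm. A picture is of the moment at which its call begins: read the wrist's pose just before it.
A pose or a line that the arm cannot do raises manip.IKError and nothing moves.
- order.close_job(): hands the job in, once; it reports no verdict.
The state is a dict: "clock": time; "joint_pos": joint angles; "joint_velocities": joint speeds; "tau": joint torques, N m; "tool_pos": TCP position; "tcp_rot": TCP orientation; "contact_force": force on the tool from outside, world axes, zero at the start; "moment": the same for the moment, N m; "gripper_width": finger opening in m.
Only numpy, scipy, OpenCV 4.12 (cv2) and the standard library are available. Lean on these libraries where they do the work, as an engineer would, in place of code of your own. Each camera call takes 0.05 s, during which the arm holds its last target. There are 200 camera calls.

### The job

Take the steel lock pin out of its holder block and put it fully home in the hole in the fixture's plate. Then screw the knurled nut on top of the ring stack down clockwise until it bottoms out on the rings, and back it off a quarter turn so that the rings are just free. Finish while still gripping the nut there, with the pin left in its hole and the ring, spanner and jar lying around undisturbed.

Things in the scene. Friction and masses are not known exactly. Their poses are not given: they have to be found in the camera images.
- pin: Plain steel lock pin, upright, 81 mm long, about 70 g; origin at its lower tip, z up. From the tip: shank 10 mm diameter, 26 mm long, tapered end; collar 20 mm diameter from 26 to 31 mm; round grip 14 mm diameter from 31 to 81 mm. Starts standing in the holder, collar on its top. Fully home, the collar sits on the plate and the tip is 26 mm below the plate's top.
- holder: Fixed aluminium block 70 x 70 x 30 mm with one 14 mm through hole in its centre, in which the pin stands. Origin at the centre of its underside; z up.
- fixture: Fixed grey plate 190 x 90 x 16 mm (long along its x) on two runners, top 36 mm above the table. Origin on the table under its centre; z up. At x = -40 mm a stack of steel rings, 76 mm diameter, from 36 to 76 mm above the table, on a fixed 12 mm threaded stud that ends 136 mm above the table and carries the nut. At x = +55 mm the pin hole.
- hole (a point): Centre of the mouth of the pin hole, in the plate's top face, 36 mm above the table. The hole is round, 12 mm diameter, vertical, goes through the 16 mm plate, with open air down to the table below; axes as the fixture's.
- nut: Steel hand nut on the stud: flange 52 mm diameter, 8 mm thick; above it a knurled round body 34 mm diameter, 38 mm tall, to be gripped from above; a dark radial line on its top (along its x) shows its turn. Origin on the axis at the flange's underside; z up. The stud sticks out of its top by 11 to 14 mm.
- nut_grip (a point): Point on the nut's axis, 34 mm above the flange's underside (26 mm above the flange's top), a good height to grip.
- thread (a joint): Turn of the nut in rad: 0 = bottomed out on the rings (hard stop), growing counter-clockwise seen from above as it is unscrewed, at most 4.2. Starts between 1.7 and 2.8. Clockwise from above is down, 6 mm per full turn. Friction about 0.05 N m; it stays where it is left.
- loose_ring: Bystander: one loose stamped steel ring lying flat, 76 mm diameter, 36 mm bore, 7 mm thick, to the robot's right of the work. Origin at the centre of its underside. Leave it alone.
- spanner: Bystander: steel spanner 170 mm long lying flat beyond the work. Leave it alone.
- oil_jar: Bystander: amber glass jar 56 mm diameter, 75 mm tall, standing to one side. Origin at the centre of its underside. Leave it alone.
Mind the look-alikes: they are no part of the job. What is shaped like the fixture but purple is not meant.

How it is judged:
By the outcome, as a careful person would: the job done as asked, in the order asked, and still so for the second after the job is handed in, while the arm keeps its last pose, push and grip.
It also fails if it takes over 67 s, if anything falls off the work surface, if the arm or the gripper's body presses on something with over 40 N, if the wrist force passes 120 N, or if a joint passes its speed limit or range.

## Working session

There is one attempt and no reset: what is moved stays moved. The work goes in short steps, each a Python script; the robot and the scene stay as the last script left them, time stands still between calls to the robot, and variables do not carry over. Pictures are saved under pics/ and viewed, about 8 in all and at most 12, crops included, and the job is handed in when it is done.

```bash
mkdir -p pics; ls
cat > h.py <<'E'
import numpy as np, cv2
from scipy.spatial.transform import Rotation as R
from cell import manip, inverse_kinematics, cams, order
def cap(n):
    s=manip.state(); c=cams.capture(n)
    if n=="wrist":
        T=np.eye(4);T[:3,:3]=R.from_rotvec(s["tcp_rot"]).as_matrix();T[:3,3]=s["tool_pos"]
        T=T@np.array(c["T_tool_cam"]); c["P"]=T[:3,3]; c["Rm"]=T[:3,:3]
    else:
        c["P"]=np.array(c["position"]); o=np.array(c["orientation"]); c["Rm"]=o if o.shape==(3,3) else R.from_rotvec(o).as_matrix()
    return c
def ray(c,u,v):
    K=np.array(c["intrinsics"]); d=np.array([(u-K[0,2])/K[0,0],(v-K[1,2])/K[1,1]])
    s=d.copy()
    for _ in range(20): s=d/(1+c["k1"]*(s@s))
    return np.array([*s,1.])
def atz(c,u,v,z):
    r=c["Rm"]@ray(c,u,v); return c["P"]+r*(z-c["P"][2])/r[2]
def pt(c,u,v):
    z=c["z_map"][int(v),int(u)]; return c["P"]+c["Rm"]@(ray(c,u,v)*z)
def save(c,n): cv2.imwrite("pics/"+n,c["image"])
def down(yaw):  # tool x down, tool y (jaw) horizontal at angle yaw
    x=np.array([0,0,-1.]);y=np.array([np.cos(yaw),np.sin(yaw),0]);return R.from_matrix(np.c_[x,y,np.cross(x,y)]).as_rotvec()
E
python3 - <<'E'
from h import *
import pickle
print(manip.state())
for n in("scene","top"):
    c=cap(n);save(c,n+".png");pickle.dump(c,open(n+".pkl","wb"));print(n,c["P"],c["Rm"],c["intrinsics"],c["k1"])
print(cams.capture("wrist")["T_tool_cam"])
E
```

```text
pics
{'clock': 0.0, 'joint_pos': array([ 1.15511991e+00,  2.64731275e-01,  1.60532349e+00, -3.36228990e-05,
        1.27366554e+00, -3.68989438e-02]), 'joint_velocities': array([-7.32588799e-04, -1.17515253e-03,  9.34351347e-06,  3.49846062e-04,
       -8.34331705e-05,  7.64189290e-04]), 'tau': array([-6.02910575e-06, -5.02115464e+01, -3.56873953e+01,  7.28709670e-02,
        2.97418423e-02, -1.98323919e-04]), 'tool_pos': array([0.24934244, 0.62652998, 0.23742999]), 'tcp_rot': array([ 0.29553738,  1.55073923, -0.29882189]), 'contact_force': array([-1.29425106,  0.29939773,  0.48930393]), 'moment': array([ 0.01737327, -0.00804004,  0.02368001]), 'gripper_width': 0.08816916025068307}
scene [1.09032456 0.2513043  0.84153212] [[-3.67892920e-01  7.34564605e-01 -5.70148788e-01]
 [ 9.29868022e-01  2.90960702e-01 -2.25138474e-01]
 [ 5.12136926e-04 -6.12989976e-01 -7.90090518e-01]] [[386.58763885   0.         322.90569659]
 [  0.         386.58763885 203.43959425]
 [  0.           0.           1.        ]] -0.06972375951760934
top [0.41951881 0.01734272 1.21278897] [[-0.00593236 -0.99231054  0.12363091]
 [-0.99987754  0.00767669  0.01363754]
 [-0.01448175 -0.12353487 -0.99223456]] [[450.03150793   0.         317.33511142]
 [  0.         450.03150793 194.94042105]
 [  0.           0.           1.        ]] 0.042502419698378674
[[ 1.18629100e-04 -3.00610124e-01  9.53747104e-01 -1.46086602e-01]
 [ 9.99999956e-01  2.95299414e-04 -3.13071473e-05  8.29979046e-05]
 [-2.72229715e-04  9.53747066e-01  3.00610146e-01 -7.90050840e-02]
 [ 0.00000000e+00  0.00000000e+00  0.00000000e+00  1.00000000e+00]]
```

View pics/scene.png

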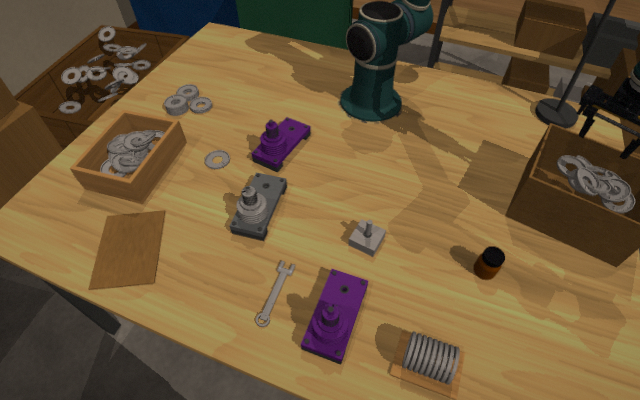

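View pics/top.png

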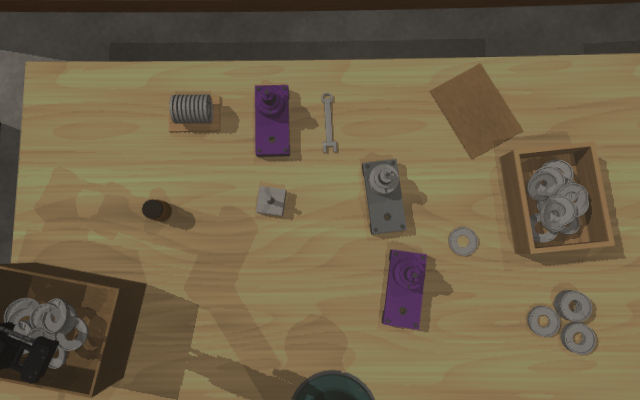

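Candidates for the fixture in the top view are grey (385,197), purple (271,120) and purple (405,290), so I choose the grey one. There is only one holder and pin, at (271,201). The loose ring is at (463,241), the spanner at (329,123) and the jar at (156,210). Next is a close crop to check this.

Run:
```python
from h import *
import pickle
t=pickle.load(open("top.pkl","rb"));s=pickle.load(open("scene.pkl","rb"))
a=cv2.resize(t["image"][150:245,355:415],None,fx=6,fy=6,interpolation=2)
b=cv2.resize(t["image"][175:225,245:305],None,fx=6,fy=6,interpolation=2)
o=np.zeros((570,720,3),np.uint8);o[:,:360]=a;o[:300,360:]=b
cv2.imwrite("pics/crop1.png",o)
for n,u,v,z in[("nut",387,175,.13),("pintop",267,199,.085),("plate",385,215,.036),("ring",463,241,.007)]: print(n,atz(t,u,v,z),pt(t,u,v))
```

```text
nut [ 0.60195341 -0.13737066  0.13      ] [ 0.60103141 -0.13658876  0.13547228]
pintop [0.55069139 0.16003929 0.085     ] [0.55046387 0.15979178 0.08695617]
plate [ 0.51196974 -0.14295202  0.036     ] [ 5.14768463e-01 -1.47804553e-01  3.75609140e-04]
ring [ 0.44418427 -0.35014069  0.007     ] [ 0.44423611 -0.35091302  0.00446584]
```

View pics/crop1.png

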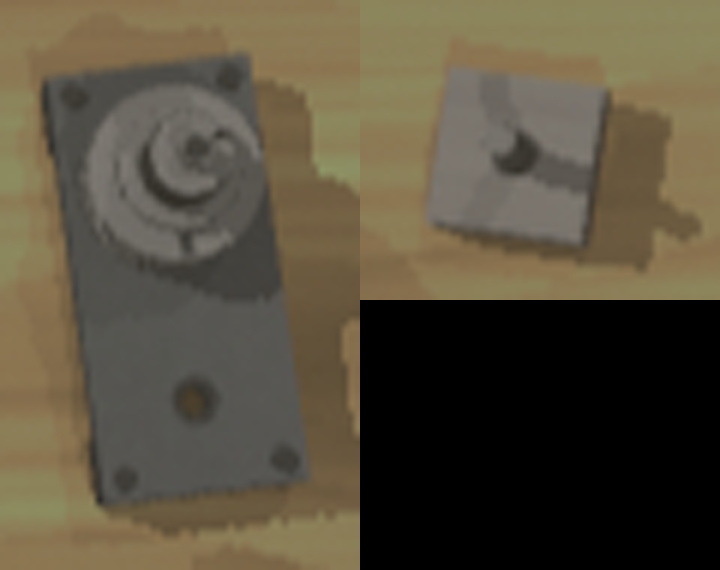

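The crop shows the grey plate with its hole at about top px (387.5,216.3) and the nut at about (387,175). The holder is centred at (271.3,201) with the pin in it. I'll look from closer with the wrist camera.

Run:
```python
from h import *
import pickle
t=pickle.load(open("top.pkl","rb"))
print("hole top",atz(t,387.5,216.3,.036),"holder",atz(t,271.3,201,.03))
im=[]
for n,p in(("wf",[.49,-.14,.27]),("wp",[.49,.16,.24])):
    manip.move_pose(p,down(np.pi/2)); manip.dwell(.3)
    c=cap("wrist");pickle.dump(c,open(n+".pkl","wb"));im.append(c["image"])
    s=manip.state();print(s["clock"],s["tool_pos"],s["joint_pos"])
o=np.vstack([cv2.resize(i[:, 80:560],None,fx=.75,fy=.75,interpolation=3) for i in im]); print(o.shape,c["intrinsics"],c["k1"])
cv2.imwrite("pics/w2.png",o)
```

```text
hole top [ 0.50852684 -0.14936826  0.036     ] holder [0.5516713  0.15556512 0.03      ]
3.3333 [ 0.49009945 -0.13977878  0.26998082] [-3.26722278e-01 -7.09551443e-02  1.91153919e+00  2.54054329e-05
  1.30104941e+00 -1.89798361e+00]
4.8417 [0.49026208 0.15924476 0.24008526] [ 2.65804526e-01 -4.09729867e-02  1.93843303e+00 -1.00797958e-04
  1.24401702e+00 -1.30358838e+00]
(600, 360, 3) [[289.80196854   0.         318.28183962]
 [  0.         289.80196854 199.14121209]
 [  0.           0.           1.        ]] -0.0474429401490566
```

View pics/w2.png

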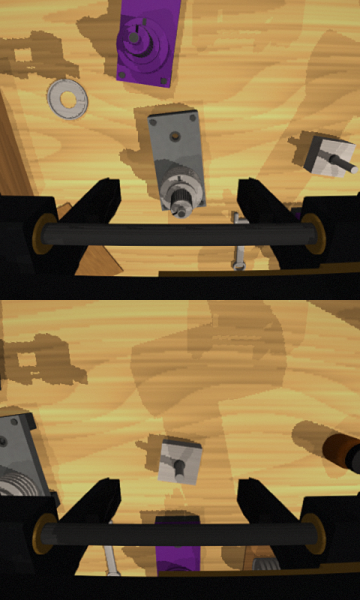

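The upper picture, over the fixture, shows the hole at about wrist px (313,181) and the nut at about (322,280). The lower picture shows the pin and holder at about (319,220). I'll enlarge both.

Run:
```python
from h import *
import pickle
f=pickle.load(open("wf.pkl","rb"));p=pickle.load(open("wp.pkl","rb"))
a=cv2.resize(f["image"][140:300,265:365],None,fx=3.75,fy=3.75,interpolation=2)
b=cv2.resize(p["image"][180:260,270:370],None,fx=4,fy=4,interpolation=2)
o=np.zeros((600,775,3),np.uint8);o[:a.shape[0],:a.shape[1]]=a;o[:320,375:]=b
cv2.imwrite("pics/crop2.png",o)
```

```text
(no output)
```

View pics/crop2.png

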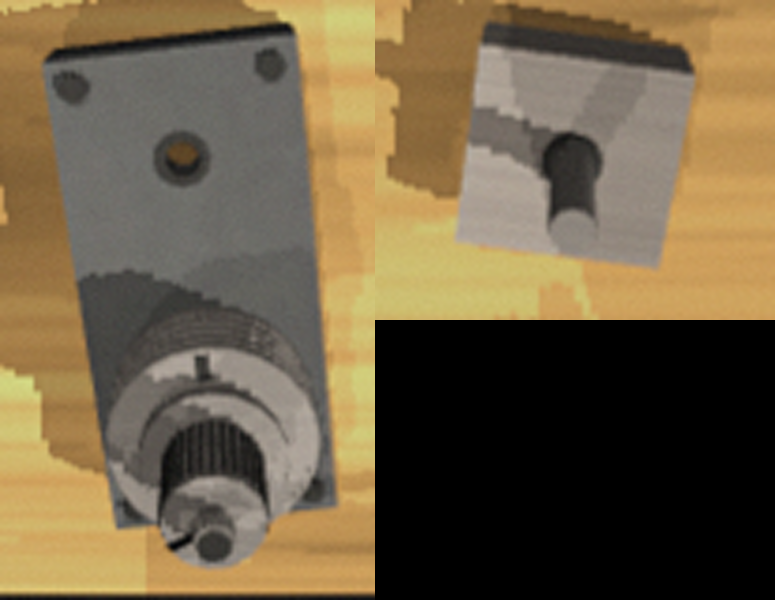

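Run:
```python
from h import *
import pickle
f=pickle.load(open("wf.pkl","rb"));p=pickle.load(open("wp.pkl","rb"));t=pickle.load(open("top.pkl","rb"))
h=atz(f,313.5-.3,182.1-.3,.036);s=atz(f,321.8,284.8,.136)
print("hole",h,"stud",s,np.linalg.norm((h-s)[:2]),np.degrees(np.arctan2(*(h-s)[1::-1])))
C=[atz(f,265+x/3.75,140+y/3.75,.036) for x,y in[(45,62),(297,30),(337,505),(118,527)]]
print(np.round(C,4)); m=np.mean(C,0);print("centre",m, [np.linalg.norm(C[i]-C[i-1]) for i in range(4)])
print("pintop",atz(p,319.2,236.7,.085),"collar",atz(p,319,219.7,.035))
H=[atz(p,270+(x-375)/4,180+y/4,.03) for x,y in[(482,47),(693,73),(658,268),(457,240)]];print("holder",np.mean(H,0),[np.linalg.norm(H[i]-H[i-1]) for i in range(4)])
print("top: stud",atz(t,355+200/6,150+147/6,.136))
# depth checks
print(pt(f,322,285),pt(p,319,237),pt(f,325,200))
```

```text
hole [ 0.50640411 -0.14609507  0.036     ] stud [ 0.60023205 -0.13520279  0.136     ] 0.09445805957185661 -173.37829806121928
[[ 0.4722 -0.1936  0.036 ]
 [ 0.4609 -0.1055  0.036 ]
 [ 0.65   -0.0841  0.036 ]
 [ 0.6603 -0.1722  0.036 ]]
centre [ 0.5608503 -0.1388278  0.036    ] [np.float64(0.1893125016635235), np.float64(0.08887331776037424), np.float64(0.19028223646666567), np.float64(0.08867898839932603)]
pintop [0.55121335 0.16050413 0.085     ] collar [0.55022552 0.1603853  0.035     ]
holder [0.55255117 0.16088525 0.03      ] [np.float64(0.06851573071538458), np.float64(0.06831022445617321), np.float64(0.07020967042051543), np.float64(0.06892521150147006)]
top: stud [ 0.6021377  -0.13975191  0.136     ]
[ 0.60020165 -0.13498365  0.13643232] [0.5509909  0.16027406 0.08628044] [ 0.53195332 -0.12998557  0.03668142]
```

The measurements agree: the stud-to-hole distance is 94.5 mm (95 expected), the plate measures 189x89, and the heights match. I'll pick the pin with the jaws along the fixture's y so the gripper body clears the nut.

Run:
```python
from h import *
yaw=np.radians(96.6); o=down(yaw)
def st(m):
    s=manip.state();print(m,round(s["clock"],2),np.round(s["tool_pos"],4),np.round(s["contact_force"],2),np.round(s["moment"],3),round(s["gripper_width"],4))
manip.move_pose([.551,.1604,.13],o);st("above")
manip.move_linear([.551,.1604,.050],rate=.1);st("down")
manip.set_gripper(.008,35);st("grip")
manip.move_linear([.551,.1604,.17],rate=.1);manip.dwell(.3);st("up")
manip.move_pose([.5064,-.1456,.17],o);st("over")
manip.move_linear([.5064,-.1456,.095],rate=.08);manip.dwell(.3);st("low")
c=cap("wrist");cv2.imwrite("pics/ins.png",cv2.resize(c["image"][130:330,220:420],None,fx=2.5,fy=2.5,interpolation=2))
```

```text
above 5.41 [0.5507 0.1603 0.1299] [ 0.17 -0.15  1.08] [ 0.053 -0.042  0.002] 0.0883
down 6.36 [0.5517 0.1606 0.0507] [-0.36  0.19 -0.91] [ 0.029 -0.038 -0.044] 0.0883
grip 7.48 [0.551  0.1604 0.0499] [0.45 0.48 0.25] [ 0.043 -0.034 -0.028] 0.0128
up 9.13 [0.5508 0.1604 0.1695] [-0.1   0.44  0.02] [ 0.002 -0.026  0.08 ] 0.0128
over 10.32 [ 0.5067 -0.1449  0.1701] [ 0.39  1.23 -0.5 ] [ 0.064  0.019 -0.013] 0.0128
low 11.71 [ 0.5067 -0.1457  0.0954] [ 0.35 -0.32 -1.69] [0.091 0.009 0.016] 0.0127
```

View pics/ins.png

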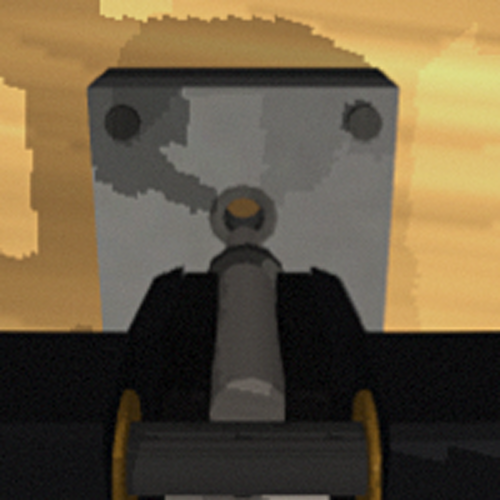

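Pin is held, with its tip about 13 mm above the plate. The hole is at crop (243,213), which is wrist px (317.2,215.2). The tip is at about (244,240), which is (317.6,226).

Run:
```python
from h import *
s=manip.state();c=cap("wrist")
print(s["tool_pos"],"hole",atz(c,317.0,215.0,.036),"tip",atz(c,317.3,226.,.0495),"collar",atz(c,220+246/2.5,130+258/2.5,.0805),"ptop",atz(c,220+248/2.5,130+390/2.5,.1305))
```

```text
[ 0.50660036 -0.14564199  0.09534446] hole [ 0.50516661 -0.14621416  0.036     ] tip [ 0.5084266  -0.14556136  0.0495    ] collar [ 0.50005757 -0.14574021  0.0805    ] ptop [ 0.5031597  -0.14501942  0.1305    ]
```

```bash
cat > ins.py <<'E'
from h import *
import sys
f0=manip.state()["contact_force"].copy()
def down_to(x,y,z0,z1,dz,lim=8):
    z=z0
    while z>z1-1e-6:
        manip.move_linear([x,y,z],rate=.04);f=manip.state()["contact_force"]-f0
        if np.linalg.norm(f)>lim: break
        z-=dz
    s=manip.state();print(np.round([x,y,z],4),round(s["clock"],2),np.round(s["tool_pos"],4),np.round(f,2),np.round(s["moment"],3),round(s["gripper_width"],4));return z
E
python3 - <<'E'
from ins import *
x,y=.506,-.146
manip.move_linear([x,y,.0855],rate=.05);manip.dwell(.2)
down_to(x,y,.084,.054,.003)
E
```

```text
[ 0.506 -0.146  0.054] 15.1 [ 0.5067 -0.1464  0.0556] [-2.3   0.02 11.33] [0.113 0.573 0.049] 0.0132
```

Contact came at exactly the expected home height (TCP z about 0.056). I'll release, lift, and look at the seating and the nut.

Run:
```python
from h import *
import pickle
manip.set_gripper(.06);manip.dwell(.1)
manip.move_linear([.506,-.146,.13],rate=.15)
manip.move_linear([.50,-.14,.25],rate=.2);manip.dwell(.3)
c=cap("wrist");pickle.dump(c,open("wn.pkl","wb"));print(manip.state()["clock"])
cv2.imwrite("pics/seat.png",cv2.resize(c["image"][150:300,250:390],None,fx=4,fy=4,interpolation=2))
```

```text
17.7833
```

View pics/seat.png

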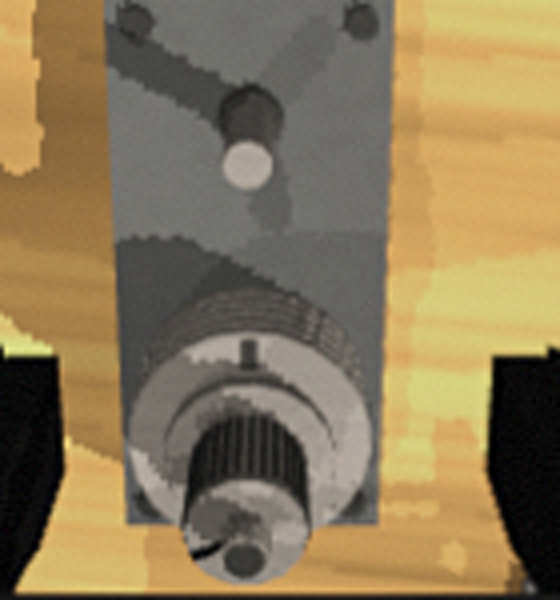

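The pin stands upright with its collar on the plate. Its top is at (311.8,191.3), the stud top at (311.2,290.2), and the line mark at about (301,287).

Run:
```python
from h import *
import pickle
c=pickle.load(open("wn.pkl","rb"))
print("pin",atz(c,311.5,191,.091),pt(c,311,191)); s=atz(c,311,290,.136);print("stud",s,pt(c,311,290))
n=atz(c,250+246/4,150+533/4,.124);l=atz(c,250+200/4,150+552/4,.124);print("nut top",n,"line deg",np.degrees(np.arctan2(*(l-s)[1::-1])))
q=inverse_kinematics([.6,-.1355,.093],down(np.radians(110)));print(q)
for y in (110,60,0,-50): print(y,inverse_kinematics([.6,-.1355,.093],down(np.radians(y))))
```

```text
pin [ 0.50732283 -0.14559933  0.091     ] [ 0.50759805 -0.14613472  0.09024897]
stud [ 0.60124608 -0.1349643   0.136     ] [ 0.60111641 -0.13497398  0.13618658]
nut top [ 0.60100675 -0.13472086  0.124     ] line deg -58.09139080362428
[-0.26259911  0.27948364  1.86961576  0.          0.99249325 -2.18246129]
110 [-0.26259911  0.27948364  1.86961576  0.          0.99249325 -2.18246129]
60 [-2.62599111e-01  2.79483640e-01  1.86961576e+00 -4.44089210e-16
  9.92493255e-01 -1.30979666e+00]
0 [-2.62599111e-01  2.79483640e-01  1.86961576e+00 -4.44089210e-16
  9.92493255e-01 -2.62599111e-01]
-50 [-0.26259911  0.27948364  1.86961576  0.          0.99249325  0.61006551]
```

```bash
cat > nut.py <<'E'
from h import *
P=np.array([.601,-.1351]); LEAD=.006/(2*np.pi)
def yaw_of(s): y=R.from_rotvec(s["tcp_rot"]).as_matrix()[:,1]; return np.arctan2(y[1],y[0])
E
python3 - <<'E'
from nut import *
import json
y=np.radians(110);z=.0935
manip.set_gripper(.06)
manip.move_pose([*P,.17],down(y));manip.dwell(.2)
manip.move_linear([*P,z],rate=.1)
manip.set_gripper(.03,30);manip.dwell(.2);s=manip.state();m0=s["moment"][2]
print(round(s["clock"],2),np.round(s["tool_pos"],4),np.round(s["contact_force"],2),np.round(s["moment"],3),round(s["gripper_width"],4),np.degrees(yaw_of(s)))
for i in range(26):
    y-=.12;z-=.12*LEAD
    manip.move_pose([*P,z],down(y));s=manip.state();m=s["moment"][2]-m0
    print(i,round(s["clock"],2),round(y,3),round(yaw_of(s),3),round(m,3),np.round(s["contact_force"],1),round(s["joint_pos"][5],3))
    if abs(m)>.25: break
json.dump([y,z,m0],open("n.json","w"))
E
```

```text
20.42 [ 0.6017 -0.1359  0.0941] [ 1.1  -5.37  2.33] [-0.695 -0.146 -0.032] 0.0334 109.99752085198561
0 20.67 1.8 1.799 0.04 [ 0.7 -5.5  2.4] -2.061
1 20.92 1.68 1.68 -0.065 [ 1.2 -5.5  1.5] -1.942
2 21.17 1.56 1.561 -0.01 [ 0.9 -5.3  1.8] -1.822
3 21.42 1.44 1.442 -0.009 [ 1.3 -4.6  2.3] -1.703
4 21.67 1.32 1.322 -0.061 [ 1.9 -5.1  1.3] -1.584
5 21.92 1.2 1.203 -0.022 [ 2.  -4.9  1.8] -1.465
6 22.17 1.08 1.083 0.025 [ 0.7 -4.6  2.6] -1.345
7 22.42 0.96 0.964 -0.045 [ 1.5 -3.9  3.2] -1.225
8 22.67 0.84 0.844 -0.02 [ 1.6 -5.1  3.1] -1.106
9 22.92 0.72 0.724 -0.054 [ 1.4 -4.8  2.4] -0.986
10 23.17 0.6 0.605 0.01 [ 2.  -5.4  3.3] -0.866
11 23.42 0.48 0.485 -0.026 [ 1.  -5.6  3.4] -0.746
12 23.67 0.36 0.365 -0.017 [ 2.  -4.9  3.1] -0.626
13 23.92 0.24 0.245 -0.01 [ 1.9 -4.4  2.3] -0.506
14 24.17 0.12 0.125 -0.021 [ 2.1 -5.   2.1] -0.386
15 24.42 -0.0 0.005 -0.029 [ 2.1 -4.3  2. ] -0.266
16 24.67 -0.12 -0.113 0.318 [ 3.1 -4.7  2.1] -0.148
```

It stops hard after about 1.9 rad, which is within the 1.7–2.8 range. I'll confirm that it is firm, find the unloaded angle, then back off π/2 from there.

Run:
```python
from nut import *
import json
y,z,m0=json.load(open("n.json"))
def go(y,z):
    manip.move_pose([*P,z],down(y));M=[]
    for _ in range(4): manip.dwell(.02);s=manip.state();M.append(s["moment"][2]-m0)
    print(round(s["clock"],2),round(y,3),round(yaw_of(s),3),np.round(np.mean(M),3),round(s["gripper_width"],4))
for d in(.04,.04): y-=d;go(y,z)
for i in range(7): y+=.02;go(y,z)
json.dump([y,z,m0],open("n.json","w"))
```

```text
24.98 -0.16 -0.156 0.652 0.0331
25.3 -0.2 -0.197 0.703 0.0333
25.62 -0.18 -0.179 0.256 0.0331
25.93 -0.16 -0.159 0.063 0.0334
26.25 -0.14 -0.139 0.082 0.0331
26.57 -0.12 -0.119 0.095 0.0333
26.88 -0.1 -0.099 0.098 0.0336
27.2 -0.08 -0.079 0.072 0.0331
27.52 -0.06 -0.059 0.102 0.0333
```

Run:
```python
from nut import *
import json
y,z,m0=json.load(open("n.json"))
yt=-.158+np.pi/2; M=[]
z-=0
n=12
for k in range(1,n+1):
    yy=y+(yt-y)*k/n; zz=z+(yy+.158)*LEAD
    manip.move_pose([*P,zz],down(yy));s=manip.state();M.append(round(s["moment"][2]-m0,3))
print(M,s["clock"],s["tool_pos"],yaw_of(s),yt,s["contact_force"],s["gripper_width"])
json.dump([yy,zz,m0],open("n.json","w"))
import pickle
c=cap("wrist");t=cap("scene");u=cap("top")
pickle.dump(c,open("we.pkl","wb"))
o=np.zeros((500,800,3),np.uint8)
o[:300,:400]=cv2.resize(c["image"][180:300,240:400],(400,300));o[:400,400:]=cv2.resize(t["image"][150:250,210:310],(400,400),interpolation=2);cv2.imwrite("pics/end1.png",o)
```

```text
[np.float64(0.085), np.float64(0.093), np.float64(0.11), np.float64(0.057), np.float64(0.064), np.float64(0.069), np.float64(0.039), np.float64(0.141), np.float64(0.049), np.float64(0.084), np.float64(0.115), np.float64(0.062)] 30.5167 [ 0.60048343 -0.13561463  0.09363934] 1.4110188933024617 1.4127963267948966 [ 0.69699973 -3.03371965  7.26975748] 0.03330848700125626
```

View pics/end1.png

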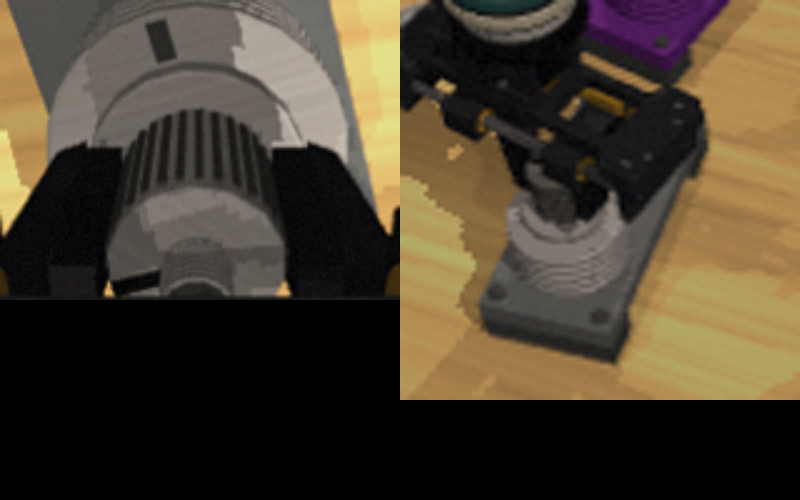

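The line mark is visible at crop (112–160, 287–277), so I can compare the nut's turn before and after.

Run:
```python
from h import *
import pickle
a=pickle.load(open("wn.pkl","rb"));b=pickle.load(open("we.pkl","rb"))
def big(c,u0,u1,v0,v1,w,h): return cv2.resize(c["image"][v0:v1,u0:u1],(w,h),interpolation=cv2.INTER_CUBIC)
A=big(a,285,340,262,302,780//2,284);B=big(b,280,360,250,302,390,254)
o=np.zeros((284,780,3),np.uint8);o[:,:390]=A;o[:254,390:]=B;cv2.imwrite("pics/line.png",o)
```

```text
(no output)
```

View pics/line.png

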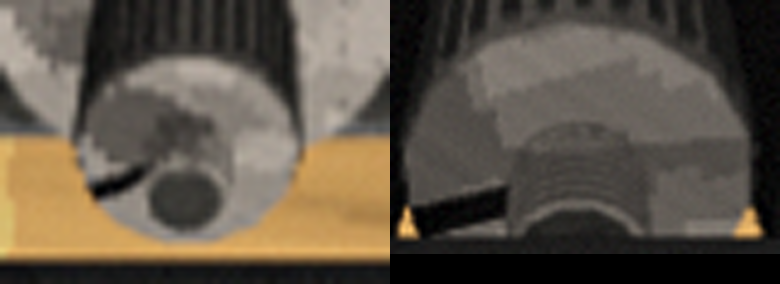

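Run:
```python
from h import *
import pickle
a=pickle.load(open("wn.pkl","rb"));b=pickle.load(open("we.pkl","rb"))
for c,p,z in((a,[(298.4,288.8),(306.2,285.0),(311.7,282.9)],.124),(b,[(285.1,295.5),(303.6,290.6)],.1235)):
    q=[atz(c,u-.4,v-.4,z)[:2] for u,v in p];d=q[0]-q[1];e=q[0]-np.array([.6008,-.135])
    print(np.round(q,4),"slope",np.degrees(np.arctan2(d[1],d[0])),"from axis",np.degrees(np.arctan2(e[1],e[0])),np.hypot(*e))
```

```text
[[ 0.6092 -0.1486]
 [ 0.6034 -0.1407]
 [ 0.6001 -0.135 ]] slope -53.96232088576223 from axis -58.35628306869331 0.016008095774859506
[[ 0.6032 -0.1518]
 [ 0.6019 -0.1427]] slope -81.75678457467309 from axis -81.85090170154702 0.01694802701554917
```

The nut turned a net −25° and the gripper −29°. That fits the few degrees of slip I saw at the stop, and puts the nut at about 1.55 rad (π/2 wanted). I'll do one last look at the bystanders and the pin.

Run:
```python
from h import *
c=cap("top");s=cap("scene");o=np.zeros((600,640,3),np.uint8);o[:300,:480]=cv2.resize(c["image"],(480,300));o[300:,:480]=cv2.resize(s["image"],(480,300));cv2.imwrite("pics/fin.png",o)
t=manip.state();print(t["clock"],t["contact_force"],t["moment"])
```

```text
30.7667 [ 0.80504578 -1.85956461  7.27636844] [-0.36077299 -0.15661802  0.04040481]
```

View pics/fin.png

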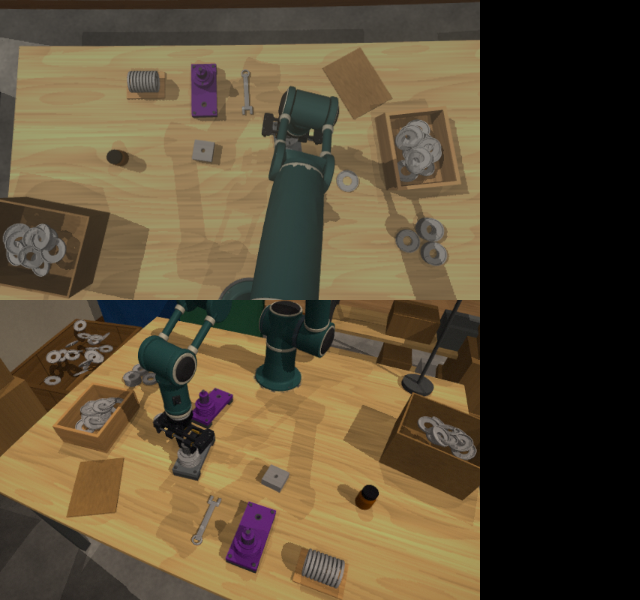

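The ring (347,181), spanner (247,92) and jar (117,157) are where they started, and the holder is empty. I'm handing in.

```bash
python3 -c "
from h import *
order.close_job()"
```

```text
the job is handed in; nothing more can be done
```

The job is handed in at about 31 s on the robot's clock, with the pin in the grey fixture's hole and the gripper still holding the nut after the quarter-turn back-off.

- **Pin:** It met firm contact at the expected home height. After release it stood upright with its top at about 90–91 mm (91 expected). The arm hid the pin at the end, so I did not see it again after the nut work.
- **Nut:** It turned clockwise about 2.0 rad to a hard stop, where the moment rose to about 0.7 N·m. The grip slipped about 4° there, and I allowed for that before backing off π/2. The dark line on the nut shows a net turn of −25° against −29° for the gripper. That puts the nut at about 1.55 rad open, to within a few degrees.
- **Surroundings:** The final pictures show the loose ring, spanner and jar where they started.
- **Disagreement:** The z-moment while backing off sat about 0.1 N·m on the wrong side of what friction predicts. I put this down to sensor bias, since the line mark confirmed that the nut turned with the gripper.
- **Remaining load:** A small upward force of about 7 N on the tool remained at the end.

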